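Snap a circuit board onto its barbed standoffs

ROBOT

A 6-joint arm with a two-finger parallel gripper is mounted at the origin on a cart in front of the work surface, level with it; the furniture and walls round the work are solid. World frame = base frame: x ahead of the robot, y to its left, z up, the work surface at z = 0. Lengths are in mm, angles in rad, forces in N, time in s.
With the tool pointing down it reaches from about 425 to 1125 mm from the base axis. Payload 14.9 kg.
Tool frame: the origin (TCP) lies midway between the tips of the shut fingers; the grasp point (between the pads) lies 19 mm behind it; z points along the fingers, y is the line along which they close (so a half turn about z gives the same grasp; the last joint's range is limited). The gripper opens to 91 mm and grips with 3 to 60 N. Pads are 32 mm wide; open, the fingers measure 118 mm over their backs; the gripper's body (76 mm by 178 mm) begins 60 mm behind the grasp point.
Start: joints at [1.221, 0.379, 1.734, -0, 1.028, -0.033], TCP at [218.077, 665.177, 213.932] pointing down, gripper open.
Joint ranges: [-2.77, 2.77], [-0.74, 2.19], [0, 2.66], [-1.06, 4.2], [0.31, 2.87], [-3.08, 3.08]. Speed limits (rad/s): [1.89, 1.89, 2.39, 3.14, 3.14, 3.14].

INTERFACE

Orientations are given as a rotation vector (axis times angle).
In Python, from workcell import monitor, optics, ticket, models gives the robot as it stands.
- The arm moves only by the shell command python3 -m crank 'ROWS' [OPENING]. ROWS is JSON, a list of rows, each a list of 6 numbers: the shift along the tool's x, y, z in m, then the turn, a rotation vector about the tool's x, y, z in degrees. In form: [[x, y, z, rx, ry, rz], ...]. A call has 1 to 5 rows; each row shifts and turns the commanded pose from where the row before left it, along the tool's axes as they then stand; what a row does not reach is not made up. A row lasts 1/10 s, in which the tool goes at most 50 mm and 8.59 degrees, less where a joint would pass 70% of its speed; a pose out of reach is approached as far as the arm can. A call is refused whole if a number of a shift passes 0.05 or a number of a turn 8.59, either way. A call with a gripper value outside its range is refused whole. OPENING is the closure, from -1 (fully open) to 1 (shut), so that 0 is half open, set as the call begins (- or left out, the last holds). The fingers move at their own pace and stop on an object; the grip force is fixed at half the most. Time passes only in rows, so rows that do not move let the fingers close. It gives the time, the measured TCP pose, the force, the opening and the grip force at its end, in the units of the state.
- monitor.get_obs(): the state, without advancing time (a new reading comes with each control period).
- optics.get_image(name): name is "scene" or "top"; returns (picture, depth): 384x512x3 uint8, blue, green, red; 384x512 float32, mm along the optical axis (not along the pixel's ray), 0 where there is no reading.
- optics.camera_info(name): a dict with "fx", "fy", "cx", "cy" (pixels), "world_from_camera" (4x4, takes a point from camera to world coordinates). Camera axes: x right, y up, looking along -z (the intrinsics and any distortion apply to the point x, -y, -z); pixel columns grow to the right and rows downward; lengths in mm; the calibration is good to about 2 mm. A picture is of the moment at which its call begins. camera_info takes no time and is no camera call.
- ticket.close_job(): hands the job in; it is judged then, once.
Trained networks look in the newest picture that a camera, given by its name, has taken for a name from the list of things; names that differ only in an ending like _2 or _b are one class to them, and where a whole thing is asked for, a point or a joint stands for the part that bears it (a point fixed in the world has none). Each returns a list of dicts, best first, with "p" (0 to 1); they miss things now and then, are a little off and sometimes report something else, mostly with a low value. They report only what shows in the picture. A call takes as long as a camera call. They do not tell look-alikes from the thing itself.
- models.spot_in(camera, name): "extent" ([centre column, centre row, width, height] in pixels, round what is visible of it).
- models.outline_of(camera, name): "pixels" (384x512 bool, what is visible of it) and "extent" ([centre column, centre row, width, height] in pixels, round what is visible of it).
- models.pinpoint(camera, name): "location" ([column, row] in pixels: a listed point, or the origin of a listed thing).
The state is a dict: "t": time; "qpos": joint angles; "joint_vel": joint speeds; "tau": joint torques, N m; "ee_pos": TCP position; "tcp_rot": TCP orientation; "wrist_force": force on the tool from outside, world axes, zero at the start; "ft_torque": the same for the moment, N m; "grip_width": opening from 0.0 (shut) to 1.0 (fully open); "finger_force": force on a finger pad.
Only numpy, scipy, OpenCV 4.12 (cv2) and the standard library are available. Lean on these libraries where they do the work, as an engineer would, in place of code of your own. Each camera call takes 0.05 s, during which the arm holds its last target. There are 200 camera calls.

TASK

In the open chassis two circuit boards rest loosely on the tips of their barbed standoffs. Press the board that carries the round coil straight down at both ends until all four posts have clicked through and it lies fully home and level on its standoffs; leave the other board, the one with the finned heat sink, resting loose as it is.

Things in the scene. Friction and masses are not known exactly. Their poses are not given: they have to be found in the camera images.
- coil_board: board to press home: dark green circuit board 110 x 84 x 3 mm, a round copper-wound coil (35 mm wide, 13 mm high) on its middle. Origin: centre of the underside; x along the 110 mm, y across, z up. Holes at x +-46, y +-34 mm, a white barbed post in each. Starts level on the barbs, underside about 27 mm above the worktop; fully home it lies on the standoff shoulders, underside at 18 mm
- coil_board_end_a (a point): middle of the bare strip at one end of the coil board, on its top face (x -47, y 0 mm; top face about 30 mm above the worktop at first, 21 mm when home): the place to press. Bare board for |x| > 22, |y| < 26 mm. An end (two posts) snaps down at 5 to 12 N; press with 15 to 20 N. Each end may be pressed by itself; the board tilts. Post tips are 33.5 mm above the worktop
- coil_board_end_b (a point): the same at the coil board's other end (x +47, y 0 mm). The board's x axis points away from the robot, turned up to 70 degrees either way. The open aluminium chassis below, 144 x 210 mm with walls 14 mm high, is fixed to the worktop and holds both boards side by side, either one in either bay
- sink_board: the other board, to be left alone: same size, outline, holes and axes, also resting loose on its barbs, but with a rectangular finned aluminium heat sink (34 x 40 x 14 mm) on its middle. The boards are parallel, centres 100 mm apart, 16 mm between their long edges
There are look-alikes about, which are no part of the job. What is shaped like the coil_board but red is not meant.

How it is judged:
By the outcome, as a careful person would: the job done as asked, in the order asked, and still so for the second after the job is handed in, with the robot touching nothing.
It also fails if it takes over 35 s, if anything falls off the work surface, if the arm or the gripper's body presses on something with over 40 N, if the wrist force passes 120 N, or if a joint passes its speed limit or range.

## Working session

There is one attempt and no reset: what is moved stays moved. The work goes in short steps, Python scripts to look and compute and a shell command to move; the robot and the scene stay as the last step left them, time stands still between calls to the robot, and variables do not carry over. Pictures are saved under pics/ and viewed, at most 10 in all, crops included, and the job is handed in when it is done.

```bash
mkdir -p pics; cat > h.py <<'E'
import numpy as np, cv2
from workcell import monitor, optics, ticket, models
def world(name,c,r,d):
    i=optics.camera_info(name); 
    p=np.array([(c-i["cx"])/i["fx"]*d,-(r-i["cy"])/i["fy"]*d,-d,1]); return (np.array(i["world_from_camera"])@p)[:3]
E
python3 - <<'E'
from h import *
o=monitor.get_obs();print(o["t"],o["ee_pos"],o["tcp_rot"],o["grip_width"],o["wrist_force"])
for n in ["top","scene"]:
    i=optics.camera_info(n);print({k:v for k,v in i.items()})
    im,d=optics.get_image(n);cv2.imwrite(f"pics/{n}0.png",im);np.save(n+"_d.npy",d)
    for q in ["coil_board","coil_board_end_a","coil_board_end_b","sink_board"]:
        for x in models.pinpoint(n,q)[:3]:
            c,r=x["location"]; dd=d[int(round(r)),int(round(c))]; print(n,q,round(x["p"],2),c,r,world(n,c,r,dd).round(1))
E
```

```text
0.0 [217.947082   664.78511422 213.29212045] [-4.95585961e-01 -3.10205441e+00  1.69190701e-03] 0.9971873323165424 [-0.18711936  0.33448184  0.7967278 ]
{'fx': 434.48208115292437, 'fy': 434.48208115292437, 'cx': 252.17949340366775, 'cy': 192.80570555646523, 'world_from_camera': array([[-2.71593092e-02,  9.85217448e-01, -1.69141810e-01,
         3.74373405e+02],
       [-9.99265018e-01, -2.21789433e-02,  3.12652782e-02,
         3.81110815e+01],
       [ 2.70517110e-02,  1.69866637e-01,  9.85095696e-01,
         8.80349402e+02],
       [ 0.00000000e+00,  0.00000000e+00,  0.00000000e+00,
         1.00000000e+00]])}
top coil_board 0.85 207.8 187.8 [530.3  98.1  41.5]
top coil_board 0.57 339.9 234.4 [ 434.6 -162.6   14.8]
top coil_board_end_a 0.98 324.4 252.1 [ 400.8 -132.     1.9]
top coil_board_end_a 0.9 211.3 169.1 [570.6  91.7  28.7]
top coil_board_end_a 0.82 359.9 221.2 [ 461.2 -207.7    4. ]
top coil_board_end_b 0.98 324.4 252.1 [ 400.8 -132.     1.9]
top coil_board_end_b 0.9 211.3 169.1 [570.6  91.7  28.7]
top coil_board_end_b 0.82 359.9 221.2 [ 461.2 -207.7    4. ]
top sink_board 
[... 343 characters left out ...]
-4.40603508e-03,  7.03596399e-01,  7.10586163e-01,
         6.45801839e+02],
       [ 0.00000000e+00,  0.00000000e+00,  0.00000000e+00,
         1.00000000e+00]])}
scene coil_board 0.74 364.5 196.0 [ 424.9 -158.6   10.7]
scene coil_board 0.59 236.6 215.0 [517.4 110.2  41.9]
scene coil_board_end_a 0.82 251.6 226.6 [482.8  98.2  31.4]
scene coil_board_end_a 0.75 365.9 181.5 [ 460.4 -201.     2.9]
scene coil_board_end_a 0.58 362.9 210.1 [ 401.4 -131.7    3.5]
scene coil_board_end_b 0.82 251.6 226.6 [482.8  98.2  31.4]
scene coil_board_end_b 0.75 365.9 181.5 [ 460.4 -201.     2.9]
scene coil_board_end_b 0.58 362.9 210.1 [ 401.4 -131.7    3.5]
scene sink_board 0.88 283.6 197.7 [498.9   7.2  44.1]
```

View pics/top0.png

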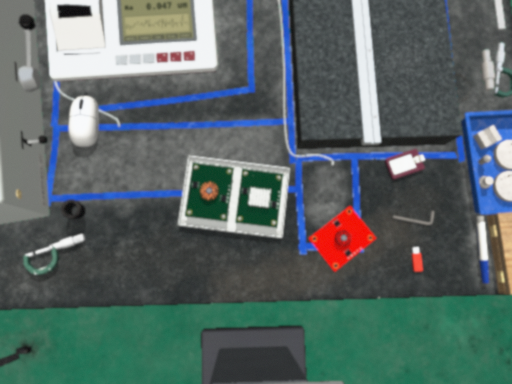

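View pics/scene0.png

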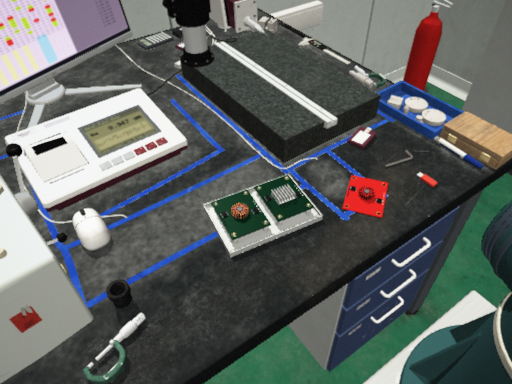

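```bash
cat > m.py <<'E'
from h import *
def ray(name,uv,z):
    a=world(name,*uv,1.); b=world(name,*uv,2.); return a+(b-a)*(z-a[2])/(b[2]-a[2])
if __name__=="__main__":
  o=monitor.get_obs()
  for n,box in [("top",(150,188,236,231)),("scene",(205,190,268,247))]:
    im=cv2.imread(f"pics/{n}0.png"); d=np.load(n+"_d.npy")
    rs=models.outline_of(n,"coil_board")
    for x in rs: print(n,x["p"],x["extent"])
    hsv=cv2.cvtColor(im,cv2.COLOR_BGR2HSV)
    for x in rs:
        e=x["extent"]
        if e[0]>300: continue
        m=x["pixels"]; v,u=np.nonzero(m)
        P=np.array([ray(n,(a,b),30) for a,b in zip(u,v)])[:,:2].astype(np.float32)
        print("outline rect",cv2.minAreaRect(P), "depth med z",np.median([world(n,a,b,d[b,a])[2] for a,b in zip(u,v)]))
    # green
    m=((hsv[...,0]>50)&(hsv[...,0]<95)&(hsv[...,1]>110)).astype(np.uint8); m[:150]=0;m[250:]=0
    k,l,s,c=cv2.connectedComponentsWithStats(m)
    for j in range(1,k):
        if s[j,4]>300:
            v,u=np.nonzero(l==j);P=np.array([ray(n,(a,b),30) for a,b in zip(u,v)])[:,:2].astype(np.float32)
            print("green",s[j],cv2.minAreaRect(P),P.mean(0))
    cv2.imwrite(f"pics/{n}c.png",cv2.resize(im[140:260,170:310],None,fx=5,fy=5,interpolation=cv2.INTER_CUBIC))
E
python3 m.py
```

```text
top 0.91 [209.7, 191.3, 51.0, 66.7]
top 0.73 [340.7, 238.1, 62.2, 65.1]Traceback (most recent call last):
  File "m.py", line 15, in <module>
    P=np.array([ray(n,(a,b),30) for a,b in zip(u,v)])[:,:2].astype(np.float32)
                ~~~^^^^^^^^^^^^
  File "m.py", line 3, in ray
    a=world(name,*uv,1.); b=world(name,*uv,2.); return a+(b-a)*(z-a[2])/(b[2]-a[2])
                            ~~~~~^^^^^^^^^^^^^
  File "h.py", line 4, in world
    i=optics.camera_info(name);
ValueError: time passes only in moves, steps and waits
```

```bash
sed -i 's/^def world/import functools\ncam=functools.cache(optics.camera_info)\ndef world/; s/i=optics.camera_info(name)/i=cam(name)/' h.py; python3 m.py
```

```text
top 0.91 [209.7, 191.3, 51.0, 66.7]
top 0.73 [340.7, 238.1, 62.2, 65.1]
outline rect ((526.1500244140625, 95.5074691772461), (87.69862365722656, 112.64501190185547), 80.75228118896484) depth med z 28.923083730452333
green [ 188  165   43   54 1376] ((525.2640380859375, 96.14443969726562), (76.6097183227539, 103.43013000488281), 81.49027252197266) [524.1478   96.71397]
green [242 171  39  30 572] ((538.6166381835938, -6.155738830566406), (76.44389343261719, 52.70833969116211), 74.04679870605469) [542.2824    -9.163413]
green [238 194  39  31 650] ((486.2415771484375, 1.3108558654785156), (76.38477325439453, 55.43422317504883), 80.0837173461914) [480.8155      6.0257807]
scene 0.73 [240.1, 215.6, 63.5, 47.6]
scene 0.7 [365.7, 197.1, 45.2, 41.1]
outline rect ((527.01025390625, 97.63916015625), (85.69585418701172, 114.11481475830078), 81.01992797851562) depth med z 30.30291229598845
green [ 452  173   60   77 2032] ((235.4028778076172, -317.0052490234375), (57.744110107421875, 280.5287780761719), 17.453693389892578) [ 238.16998 -308.11374]
green [255 177  58  44 892] ((512.7340087890625, -2.216014862060547), (82.8291015625, 107.9647445678711), 81.64625549316406) [507.02786     2.2496705]
green [ 214  192   53   47 1124] ((527.712646484375, 96.99473571777344), (81.58364868164062, 107.79273986816406), 81.55298614501953) [523.3755   99.56127]
```

View pics/topc.png

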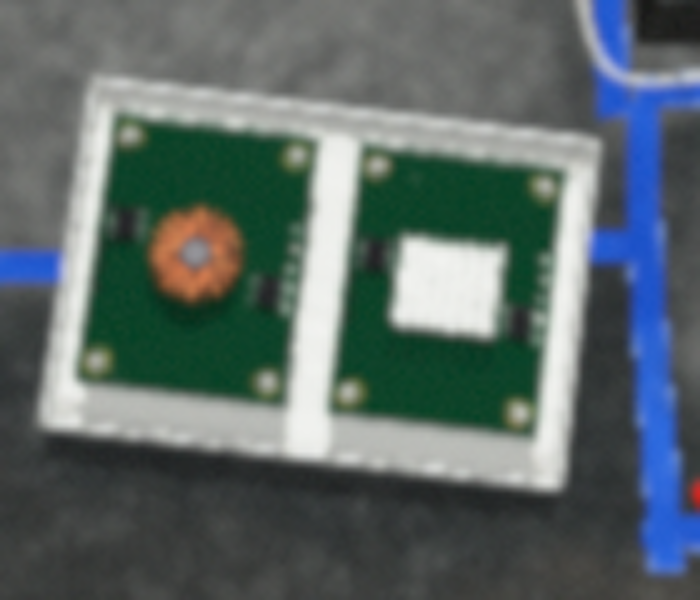

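```bash
python3 -m crank '[[-0.030,-0.032,0,0,0,0],[-0.030,-0.032,0,0,0,0],[-0.030,-0.032,0,0,0,0],[-0.030,-0.032,0,0,0,0],[-0.030,-0.032,0,0,0,0]]' 1; python3 -m crank '[[-0.030,-0.032,0,0,0,0],[-0.030,-0.032,0,0,0,0],[-0.030,-0.032,0,0,0,0],[-0.030,-0.032,0,0,0,0],[-0.030,-0.032,0,0,0,0]]'; cat > s.py <<'E'
from h import *
import sys
from scipy.spatial.transform import Rotation as R
o=monitor.get_obs(); r=R.from_rotvec(o["tcp_rot"]); u=np.array([np.cos(np.radians(-8.8)),np.sin(np.radians(-8.8)),0]); c=np.array([526.5,96.5,0])
print(o["t"],o["ee_pos"].round(1),"w",round(o["grip_width"],3),"F",np.round(o["wrist_force"],1)); print(r.as_matrix().round(3))
ya=np.degrees(np.arctan2(*r.as_matrix()[[1,0],1])); print("tool y angle",ya,"turn rz",-(81.2-ya))
for n,s,z in [("a",-44,31),("b",44,31)]:
    print(n,"tool shift to (z=31) mm",r.inv().apply(c+u*s+[0,0,z]-o["ee_pos"]).round(1))
E
python3 s.py
```

```text
t: 1.15
ee_pos: [311.2, 464.9, 214.0]
tcp_rot: [0.495, 3.102, 0.0]
wrist_force: [0.2, 0.3, -0.3]
grip_width: 0.595
finger_force: 0.0
t: 1.65
ee_pos: [404.0, 266.1, 214.2]
tcp_rot: [0.495, 3.102, 0.001]
wrist_force: [0.7, 0.2, -0.6]
grip_width: 0.153
finger_force: 0.0
1.65 [404.  266.1 214.2] w 0.153 F [ 0.7  0.2 -0.6]
[[-0.95   0.311  0.001]
 [ 0.311  0.95   0.   ]
 [-0.     0.001 -1.   ]]
tool y angle 71.86395540475448 turn rz -9.336044595245525
a tool shift to (z=31) mm [-125.7 -130.2  183.2]
b tool shift to (z=31) mm [-212.6 -116.   183.3]
```

```bash
python3 -m crank '[[-0.030,-0.031,0.020,0,0,0],[-0.030,-0.031,0.020,0,0,0],[-0.030,-0.031,0.020,0,0,0],[-0.028,-0.029,0.020,0,0,-5],[0,0,0,0,0,-4.3]]'; python3 -m crank '[[0,0,0.03,0,0,0],[0,0,0,0,0,0],[0,0,0,0,0,0]]';python3 s.py
```

```text
t: 2.15
ee_pos: [477.9, 111.5, 132.0]
tcp_rot: [-0.242, -3.13, 0.001]
wrist_force: [0.1, -0.4, -0.1]
grip_width: 0.006
finger_force: 0.0
t: 2.45
ee_pos: [477.3, 115.0, 104.1]
tcp_rot: [-0.243, -3.131, 0.0]
wrist_force: [-0.3, 0.1, -0.7]
grip_width: 0.005
finger_force: 0.0
2.45 [477.3 115.  104.1] w 0.005 F [-0.3  0.1 -0.7]
[[-0.988  0.154 -0.001]
 [ 0.154  0.988 -0.   ]
 [ 0.001 -0.    -1.   ]]
tool y angle 81.1395986518084 turn rz -0.06040134819160414
a tool shift to (z=31) mm [ -7.5 -10.7  73.1]
b tool shift to (z=31) mm [-95.5 -10.6  73. ]
```

```bash
python3 -m crank '[[-0.0075,-0.0107,0.02,0,0,0],[0,0,0.025,0,0,0],[0,0,0.015,0,0,0],[0,0,0.005,0,0,0],[0,0,0,0,0,0]]';python3 s.py; python3 -c "
from h import *
ims=[]
for n,(r,c) in [('top',(140,165)),('scene',(150,190))]:
    im,d=optics.get_image(n); ims.append(cv2.resize(im[r:r+110,c:c+110],(400,400),interpolation=cv2.INTER_CUBIC))
cv2.imwrite('pics/p1.png',np.hstack(ims))"
```

```text
t: 2.95
ee_pos: [483.6, 103.5, 39.5]
tcp_rot: [0.242, 3.132, 0.0]
wrist_force: [-0.1, 0.2, 0.3]
grip_width: 0.008
finger_force: 0.0
2.95 [483.6 103.5  39.5] w 0.008 F [-0.1  0.2  0.3]
[[-0.988  0.153  0.   ]
 [ 0.153  0.988  0.   ]
 [-0.     0.    -1.   ]]
tool y angle 81.17275146960486 turn rz -0.0272485303951413
a tool shift to (z=31) mm [ 0.5 -0.4  8.5]
b tool shift to (z=31) mm [-87.5  -0.3   8.5]
```

View pics/p1.png

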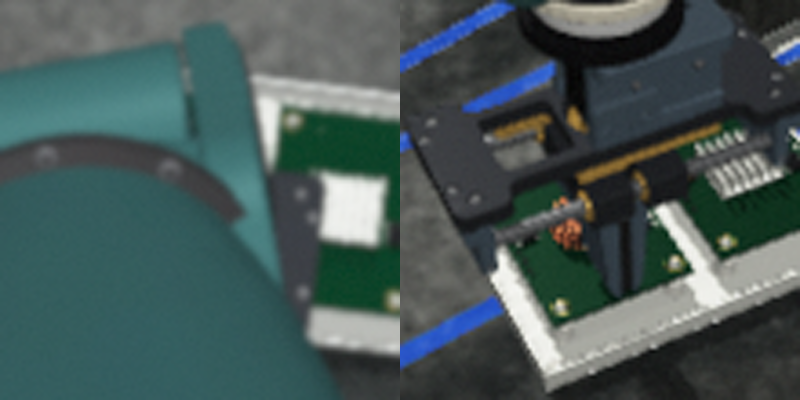

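The scene crop (right) shows the shut fingers centred between the two near posts, at (622,290), with the posts at (560,305) and (675,262). They are clear of the coil and of the other board, so I press here.

```bash
python3 -m crank '[[0,0,0.006,0,0,0],[0,0,0.002,0,0,0],[0,0,0.001,0,0,0],[0,0,0.001,0,0,0],[0,0,0,0,0,0]]'; python3 -m crank '[[0,0,0.001,0,0,0],[0,0,0.001,0,0,0],[0,0,0,0,0,0]]'
```

```text
t: 3.55
ee_pos: [483.2, 103.2, 28.9]
tcp_rot: [-0.243, -3.132, 0.0]
wrist_force: [-2.2, 1.6, 2.5]
grip_width: 0.001
finger_force: 1.2
t: 3.85
ee_pos: [483.4, 103.3, 27.1]
tcp_rot: [-0.242, -3.132, -0.0]
wrist_force: [-1.8, -0.3, 5.4]
grip_width: 0.007
finger_force: 2.7
```

```bash
for i in 1 ; do python3 -m crank '[[0,0,0.001,0,0,0],[0,0,0.001,0,0,0],[0,0,0,0,0,0]]'; python3 -m crank '[[0,0,0.001,0,0,0],[0,0,0.001,0,0,0],[0,0,0,0,0,0]]'; python3 -m crank '[[0,0,0.001,0,0,0],[0,0,0,0,0,0]]'; done
```

```text
t: 4.15
ee_pos: [483.5, 103.2, 25.0]
tcp_rot: [0.242, 3.132, 0.0]
wrist_force: [0.1, -1.0, -0.2]
grip_width: 0.007
finger_force: 0.0
t: 4.45
ee_pos: [483.7, 103.2, 23.0]
tcp_rot: [0.242, 3.132, 0.0]
wrist_force: [-0.1, -1.1, 3.3]
grip_width: 0.004
finger_force: 1.6
t: 4.65
ee_pos: [483.8, 103.2, 22.4]
tcp_rot: [0.242, 3.132, 0.0]
wrist_force: [-2.0, -0.7, 12.5]
grip_width: 0.004
finger_force: 6.4
```

```bash
python3 -m crank '[[0,0,0.0007,0,0,0],[0,0,0,0,0,0],[0,0,0,0,0,0]]'
```

```text
t: 4.95
ee_pos: [484.0, 103.3, 22.0]
tcp_rot: [0.242, 3.131, 0.0]
wrist_force: [-3.9, 0.2, 19.0]
grip_width: 0.004
finger_force: 9.8
```

```bash
python3 -m crank '[[0,0,-0.045,0,0,0],[-0.03,0,0,0,0,0],[-0.03,0,0,0,0,0],[-0.028,0,0,0,0,0],[0,0,0.01,0,0,0]]'; python3 -m crank '[[0,0,0.01,0,0,0],[0,0,0,0,0,0]]'; python3 s.py
```

```text
t: 5.45
ee_pos: [574.2, 89.4, 57.4]
tcp_rot: [0.243, 3.128, 0.001]
wrist_force: [0.2, -0.2, -0.6]
grip_width: 0.0
finger_force: 0.0
t: 5.65
ee_pos: [568.0, 89.6, 44.2]
tcp_rot: [-0.242, -3.128, 0.001]
wrist_force: [-0.4, -1.1, 0.2]
grip_width: 0.001
finger_force: 0.0
5.65 [568.   89.6  44.2] w 0.001 F [-0.4 -1.1  0.2]
[[-0.988  0.154 -0.004]
 [ 0.154  0.988 -0.   ]
 [ 0.004 -0.001 -1.   ]]
tool y angle 81.1492885862122 turn rz -0.05071141378780908
a tool shift to (z=31) mm [86.   0.4 13.5]
b tool shift to (z=31) mm [-2.   0.5 13.2]
```

```bash
python3 -m crank '[[-0.001,0,0.010,0,0,0],[0,0,0.002,0,0,0],[0,0,0.002,0,0,0],[0,0,0.001,0,0,0],[0,0,0,0,0,0]]'; python3 -m crank '[[0,0,0.001,0,0,0],[0,0,0.001,0,0,0],[0,0,0,0,0,0]]';  python3 -m crank '[[0,0,0.001,0,0,0],[0,0,0.001,0,0,0],[0,0,0,0,0,0]]'
```

```text
t: 6.15
ee_pos: [571.3, 89.6, 31.3]
tcp_rot: [0.242, 3.132, 0.0]
wrist_force: [-0.0, 0.7, -0.5]
grip_width: 0.005
finger_force: 0.0
t: 6.45
ee_pos: [571.3, 89.5, 29.2]
tcp_rot: [-0.242, -3.132, 0.0]
wrist_force: [0.5, -0.1, -0.3]
grip_width: 0.008
finger_force: 0.0
t: 6.75
ee_pos: [571.4, 89.5, 27.3]
tcp_rot: [0.242, 3.132, 0.0]
wrist_force: [-0.3, -0.1, 2.8]
grip_width: 0.002
finger_force: 1.0
```

```bash
python3 -m crank '[[0,0,0.001,0,0,0],[0,0,0.001,0,0,0],[0,0,0,0,0,0]]'; python3 -m crank '[[0,0,0.001,0,0,0],[0,0,0.001,0,0,0],[0,0,0,0,0,0]]';  python3 -m crank '[[0,0,0.001,0,0,0],[0,0,0,0,0,0]]'
```

```text
t: 7.05
ee_pos: [571.4, 89.5, 25.3]
tcp_rot: [0.242, 3.132, 0.0]
wrist_force: [0.0, -0.3, 0.6]
grip_width: 0.006
finger_force: 0.3
t: 7.35
ee_pos: [571.4, 89.5, 23.1]
tcp_rot: [0.242, 3.132, 0.0]
wrist_force: [0.2, -0.3, 0.5]
grip_width: 0.004
finger_force: 0.3
t: 7.55
ee_pos: [570.9, 89.5, 21.9]
tcp_rot: [-0.242, -3.132, 0.0]
wrist_force: [0.1, -0.8, 0.4]
grip_width: 0.006
finger_force: 0.0
```

```bash
python3 -m crank '[[0,0,0.001,0,0,0],[0,0,0,0,0,0]]'; python3 -m crank '[[0,0,0.0005,0,0,0],[0,0,0,0,0,0]]'
```

```text
t: 7.75
ee_pos: [571.2, 89.5, 21.3]
tcp_rot: [-0.242, -3.132, 0.0]
wrist_force: [-2.0, -0.7, 3.1]
grip_width: 0.006
finger_force: 1.7
t: 7.95
ee_pos: [571.2, 89.5, 21.2]
tcp_rot: [-0.242, -3.132, 0.0]
wrist_force: [-5.4, -1.0, 12.1]
grip_width: 0.009
finger_force: 6.4
```

```bash
python3 -m crank '[[0,0,0.0006,0,0,0],[0,0,0,0,0,0],[0,0,0,0,0,0]]'; python3 -m crank '[[0,0,-0.045,0,0,0],[0.03,0,0,0,0,0],[0.03,0,0,0,0,0],[0.028,0,0,0,0,0],[0,0,0.015,0,0,0]]'; python3 -m crank '[[0,0,0.015,0,0,0],[0,0,0.009,0,0,0],[0,0,0,0,0,0],[0,0,0,0,0,0]]'
```

```text
t: 8.25
ee_pos: [571.2, 89.5, 21.1]
tcp_rot: [-0.242, -3.132, 0.0]
wrist_force: [-7.6, -1.0, 22.6]
grip_width: 0.006
finger_force: 11.7
t: 8.75
ee_pos: [481.8, 103.4, 50.8]
tcp_rot: [-0.241, -3.132, -0.0]
wrist_force: [0.9, 0.1, -0.0]
grip_width: 0.007
finger_force: 0.0
t: 9.15
ee_pos: [484.4, 103.0, 26.2]
tcp_rot: [-0.243, -3.132, 0.0]
wrist_force: [0.4, 0.5, 0.4]
grip_width: 0.003
finger_force: 0.0
```

```bash
python3 -m crank '[[0,0,0.002,0,0,0],[0,0,0.0015,0,0,0],[0,0,0,0,0,0]]'; python3 -m crank '[[0,0,0.001,0,0,0],[0,0,0,0,0,0]]';python3 -m crank '[[0,0,0.0007,0,0,0],[0,0,0,0,0,0]]'
```

```text
t: 9.45
ee_pos: [484.4, 103.1, 22.7]
tcp_rot: [0.242, 3.132, 0.0]
wrist_force: [-0.1, 0.5, -0.2]
grip_width: 0.005
finger_force: 0.0
t: 9.65
ee_pos: [484.3, 103.1, 21.6]
tcp_rot: [0.242, 3.132, 0.0]
wrist_force: [0.8, 0.2, -0.3]
grip_width: 0.005
finger_force: 0.0
t: 9.85
ee_pos: [484.4, 103.1, 21.2]
tcp_rot: [-0.242, -3.132, 0.0]
wrist_force: [-2.0, -1.2, 7.2]
grip_width: 0.005
finger_force: 3.8
```

Both ends meet resistance at 21.2 mm, so the board is level and home. One last press to about 17 N, then retract and check.

```bash
python3 -m crank '[[0,0,0.0006,0,0,0],[0,0,0,0,0,0],[0,0,0,0,0,0]]'; python3 -m crank '[[0,0,-0.05,0,0,0],[0,0,-0.05,0,0,0],[0.02,0.04,-0.02,0,0,0],[0.02,0.045,0,0,0,0],[0.02,0.045,0,0,0,0]]'; python3 -m crank '[[0.015,0.045,0,0,0,0],[0.015,0.045,0,0,0,0],[0.015,0.045,0,0,0,0],[0,0.045,0,0,0,0],[0,0,0,0,0,0]]'
python3 -c "
from h import *
ims=[]
for n,(r,c) in [('top',(140,180)),('scene',(160,205))]:
    im,d=optics.get_image(n); ims.append(cv2.resize(im[r:r+110,c:c+120],(400,367),interpolation=cv2.INTER_CUBIC))
    if n=='top':
        for q,p,s in [('coil',(526.5,96.5),1),('sink',(511,-1.5),1)]:
            i=cam(n);M=np.linalg.inv(np.array(i['world_from_camera']))
            for sx in (-36,36):
              for sy in (-20,20):
                a=np.radians(-8.8);x=p[0]+sx*np.cos(a)-sy*np.sin(a);y=p[1]+sx*np.sin(a)+sy*np.cos(a)
                k=M@[x,y,25,1];u=i['cx']-i['fx']*k[0]/k[2];v=i['cy']+i['fy']*k[1]/k[2];u,v=int(round(u)),int(round(v))
                zs=[world(n,b,e,d[e,b])[2] for b in range(u-2,u+3) for e in range(v-2,v+3)]
                print(q,sx,sy,round(float(np.median(zs)),1))
cv2.imwrite('pics/p2.png',np.hstack(ims))"
```

```text
t: 10.15
ee_pos: [484.5, 103.1, 21.1]
tcp_rot: [-0.242, -3.132, 0.0]
wrist_force: [-6.6, -1.4, 22.0]
grip_width: 0.007
finger_force: 10.8
t: 10.65
ee_pos: [445.0, 242.3, 141.6]
tcp_rot: [0.244, 3.13, 0.002]
wrist_force: [0.4, -0.1, -0.2]
grip_width: 0.003
finger_force: 0.0
t: 11.15
ee_pos: [428.7, 430.1, 140.7]
tcp_rot: [0.238, 3.131, 0.003]
wrist_force: [-0.0, -0.5, 0.6]
grip_width: 0.007
finger_force: 0.0
coil -36 -20 20.0
coil -36 20 20.6
coil 36 -20 20.0
coil 36 20 20.6
sink -36 -20 29.4
sink -36 20 28.9
sink 36 -20 28.4
sink 36 20 28.8
```

View pics/p2.png

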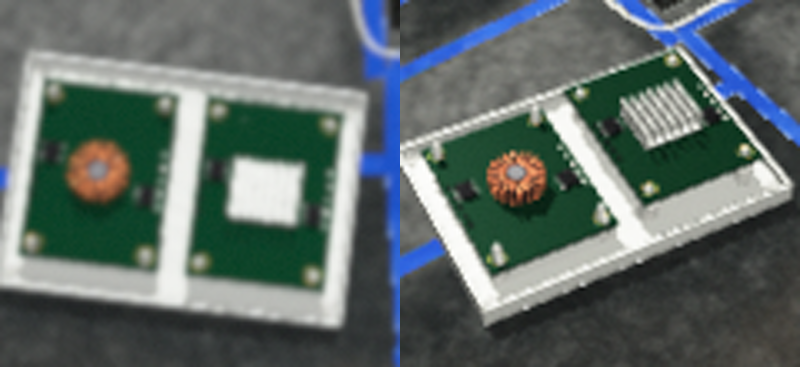

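The coil board (coil at (97,170) in the left crop) now lies low and level, with its top at about 20–21 mm on all four sides and the posts standing proud. The sink board is still loose at about 29 mm, and the arm is clear of both.

```bash
python3 -c "
from workcell import ticket
print(ticket.close_job())"
```

```text
the job is handed in; nothing more can be done
None
```

The coil board is pressed fully home and level on all four posts, the heat-sink board is still resting loose, and the job was handed in with the arm clear at about 11 s; the final presses peaked at about 22 N, slightly over the suggested 15–20 N.

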